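Free the seized jig pin

ROBOT

A 6-joint arm with a two-finger parallel gripper is mounted at the origin on the work surface. World frame = base frame: x ahead of the robot, y to its left, z up, the work surface at z = 0. Lengths are in m, angles in rad, forces in N, time in s.
With the tool pointing down it reaches from about 0.375 to 0.9 m from the base axis. Payload 3.1 kg.
Tool frame: the origin (TCP) lies between the finger pads; the fingertips stand robot.tip_extent ahead of it and the grasp point (between the pads) lies 3 mm ahead of it (robot.tip_extent is the distance from the TCP to the fingertips, in m); z points along the fingers, x is the direction in which the jaws open and shut, and the axes are right-handed (so a half turn about z gives the same grasp; the last joint's range is limited). The gripper opens to 87 mm and grips with 3 to 60 N. Pads are 19 mm wide; open, the fingers measure 117 mm over their backs; the gripper's body (75 mm by 190 mm) begins 51 mm behind the grasp point.
Start: joints at [-1.423, 0.527, 1.433, -0, 1.181, -0.178], TCP at [0.201, -0.592, 0.245] pointing down, gripper open.
Joint ranges: [-3.08, 3.08], [-0.75, 2.2], [0.22, 2.44], [-1.43, 4.57], [0, 2.65], [-2.85, 2.85]. Speed limits (rad/s): [2.79, 2.79, 3.14, 3.14, 3.14, 3.14].

INTERFACE

Orientations are given as a unit quaternion [x, y, z, w].
In Python, from rig import robot, cams gives the robot as it stands.
- The arm moves only by the tool carry_out, never from a script. Its argument "steps" is a list of rows, each a list of 3 entries, a list of its own where there are three numbers: the shift along the world's x, y, z in cm, then the turn about the world's z in degrees, then the closure, from 0 (fully open) to 1 (shut). In form: [[[dx, dy, dz], spin, fingers], ...]. A call has 1 to 10 rows; each row shifts and turns the pose as measured when the row begins; what a row does not reach is not made up. A row lasts 1/10 s, in which the tool goes at most 50 mm and 8.59 degrees, less where a joint would pass 70% of its speed; a pose out of reach is approached as far as the arm can. A call with a gripper value outside its range is refused whole. The fingers move at their own pace and stop on an object; "squeeze" is the grip in N (left out, the last holds). Time passes only in rows, so rows that do not move let the fingers close. It gives the time, the measured TCP pose, the force and the opening at its end, in the units of the state.
- robot.get_obs(): the state, without advancing time (a new reading comes with each control period).
- cams.camera(name): name is "scene" or "top" or "wrist"; returns a dict with "pixels" (420x560x3 uint8, red, green, blue), "fx", "fy", "cx", "cy" (pixels), "k1" (the pictures are not rectified: a ray, as slopes to the right and down, at radius r is drawn at 1 + k1 r^2 times it, then the intrinsics apply), "eye" and "rotation" of the camera in the world. Camera axes: x right, y up, looking along -z (the intrinsics and any distortion apply to the point x, -y, -z); pixel columns grow to the right and rows downward; lengths in m; the calibration is good to about 2 mm. A picture is of the moment at which its call begins. There is no depth.
- robot.hand_in(): hands the job in, once; it reports no verdict.
The state is a dict: "time": time; "q": joint angles; "joint_velocities": joint speeds; "joint_torque": joint torques, N m; "position": TCP position; "tool_rot": TCP orientation; "ft_force": force on the tool from outside, world axes, zero at the start; "moment": the same for the moment, N m; "grip_width": finger opening in m.
Only numpy, scipy, OpenCV 4.12 (cv2) and the standard library are available. Lean on these libraries where they do the work, as an engineer would, in place of code of your own. Each camera call takes 0.05 s, during which the arm holds its last target. There are 200 camera calls.

TASK

The T-handled pin is seized in the steel plate of the drill jig. Work it free by twisting it back and forth while pulling gently upwards, without lifting the plate off the jig's base, then stand the pin foot down in the empty hole of the wooden pin rack. Leave the round-knobbed spare pin in the rack alone.

Things in the scene. Friction and masses are not known exactly. Their poses are not given: they have to be found in the camera images.
- pin_grip (a point): Centre of the seized pin's T-handle: dark bar 60 mm long (its y), 22 thick (its x), 24 high, parallel to the plate's y at the start, 52 mm above the plate. Below it a 20 mm round shank; foot 78 mm below this point. z up. 0.25 kg. Straight pull: 25-50 N, lifts the plate. Twist: about 0.5 N m; while it turns a small pull draws it out, some 3 mm per sweep of 1 rad. Out once 32 mm higher.
- jig_bore (a point): Centre of the pin's bore in the top face of the jig's steel plate, 48 mm above the bench. Plate 75 mm (x) x 110 (y) x 28, 1.7 kg, held only by its weight on a fixed grey base 130 x 170; two guide posts 43 mm either side of the bore along y, 6 mm proud, let it rise but not turn. z up. Twist the pin past 10 degrees from its start, then back, before it is out.
- rack_empty (a point): Centre of the mouth of the empty hole in the wooden pin rack, 50 mm above the bench. Hole 41 mm in diameter, 44 mm deep, floor 6 mm above the bench. The rack (80 mm in x, 170 in y, 50 high, fixed) has its other hole, with the spare, 90 mm away along -y. z up.
- spare_knob (a point): Centre of the round knob (38 mm in diameter, 18 mm high) of the spare pin, which stands loose in the rack's other hole, knob top 90 mm above the bench; to be left alone.
Not all that is in view belongs to the job. Leave any purple look-alike of the part that bears pin_grip alone. Of the things that look like the part that bears jig_bore, the larger one is meant.

How it is judged:
On the way, in this order (a step that is already met when the one before it is completed fails the run):
1. the pin is twisted at least 10 degrees either way while still deep in the bore (risen less than 15 mm) (angle between the y axis of pin_grip and the y axis of jig_bore, either way round above 0.17 rad and z of pin_grip in the frame of jig_bore below 0.067 m), for 0.04 s.
2. it is twisted back to within 7 degrees of where it started, still in the bore (risen less than 26 mm) (angle between the y axis of pin_grip and the y axis of jig_bore, either way round below 0.12 rad and z of pin_grip in the frame of jig_bore below 0.078 m), for 0.04 s.
3. the pin is drawn out of the bore (risen more than 32 mm) (z of pin_grip in the frame of jig_bore above 0.084 m), for 0.1 s.
At the end, for the whole second after the job is handed in: The released T-handled pin stands in the empty hole, foot down: handle centre within 35 mm of the hole's axis, 60 to 98 mm above the bench, leaning under 0.6 rad. The jig plate is within 10 mm of its start, the spare's knob within 35 mm of its own (horizontal distance between pin_grip and rack_empty below 0.035 m and height (world z) of pin_grip between 0.06 and 0.098 m and angle between pin_grip's own z axis and vertical below 0.6 rad and distance of jig_bore from where it was at the start of the episode below 0.01 m and distance of spare_knob from where it was at the start of the episode below 0.035 m); the robot touches nothing.
It fails at once if the jig plate is lifted more than 10 mm with the pin (distance of jig_bore from where it was at the start of the episode above 0.01 m).
It fails at once if the spare pin is moved more than 35 mm (distance of spare_knob from where it was at the start of the episode above 0.035 m).
It also fails if it takes over 67 s, if anything falls off the work surface, if the arm or the gripper's body presses on something with over 40 N, if the wrist force passes 120 N, or if a joint passes its speed limit or range.

## Working session

There is one attempt and no reset: what is moved stays moved. The work goes in short steps, Python scripts to look and compute and a tool call to move; the robot and the scene stay as the last step left them, time stands still between calls to the robot, and variables do not carry over. Pictures are saved under pics/ and viewed, about 8 in all and at most 12, crops included, and the job is handed in when it is done.

Besides the shell and the picture viewer there is one more tool, called after "Emit:" as a command line: name --argument value ..., lists and objects as JSON in quotes. carry_out: Moves the arm, as the interface text tells. Its arguments: {"type":"object","properties":{"steps":{"type":"array"},"squeeze":{"type":"number"}},"required":["steps"]}

```bash
mkdir -p pics; cat > h.py <<'E'
import numpy as np, cv2
from rig import robot, cams
def shot(name,fn):
    c=cams.camera(name); cv2.imwrite('pics/'+fn,c["pixels"][:,:,::-1]); np.save('pics/'+fn+'.npy',c,allow_pickle=True); return c
def load(fn): return np.load('pics/'+fn+'.npy',allow_pickle=True).item()
def ray(c,u,v):
    K=np.array([[c["fx"],0,c["cx"]],[0,c["fy"],c["cy"]],[0,0,1.]])
    p=cv2.undistortPoints(np.array([[[u,v]]],float),K,np.array([c["k1"],0,0,0.]))[0,0]
    return np.array(c["eye"]),np.array(c["rotation"])@np.array([p[0],-p[1],-1])
def atz(c,u,v,z):
    e,d=ray(c,u,v); return (e+d*(z-e[2])/d[2]).round(4)
E
python3 - <<'E'
from h import *
c=shot("top","t1.png"); d=shot("scene","s1.png")
cv2.imwrite("pics/ts.png",cv2.resize(np.hstack([c["pixels"],d["pixels"]])[:,:,::-1],(1120,420))[:, :])
for k in(c,d): print(k["eye"],k["rotation"],k["fx"],k["k1"])
print(robot.tip_extent,robot.get_obs())
E
```

```text
[ 0.35941886 -0.05159617  1.37633563] [ 0.02117848 -0.0236378  -0.70591971  0.70758045] 542.6626738939705 -0.15420474394111564
[ 1.13630785 -0.1904014   0.65087489] [0.33832329 0.27852963 0.55698857 0.70549439] 428.0811058751435 -0.0875969978319892
0.022 {'time': 0.1, 'q': array([-1.42245386e+00,  5.28357525e-01,  1.43378024e+00, -5.87082598e-05,
        1.18138725e+00, -1.78477760e-01]), 'joint_velocities': array([ 0.00091392,  0.00052752, -0.00316486,  0.00054508, -0.00066232,
       -0.00097138]), 'joint_torque': array([-8.69932792e-04, -4.40987134e+01, -1.77150983e+01,  6.35385001e-02,
        5.34022122e-02, -4.69226109e-05]), 'position': array([ 0.20057903, -0.59128641,  0.24367714]), 'tool_rot': array([ 8.12727852e-01, -5.82642690e-01, -6.92302617e-04, -6.74504549e-04]), 'ft_force': array([ 0.36833432,  0.40984392, -0.20493582]), 'moment': array([ 0.00385569,  0.02374423, -0.01120821]), 'grip_width': 0.08669514422022863}
```

View pics/t1.png

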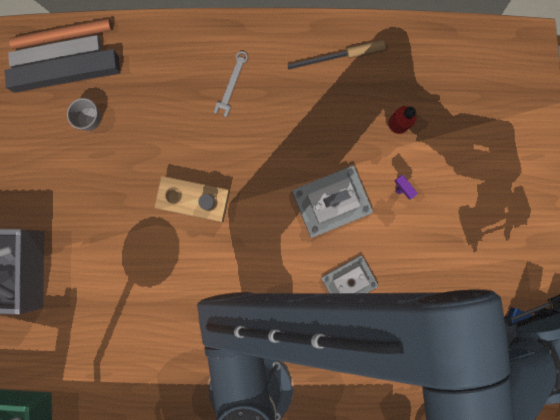

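View pics/s1.png

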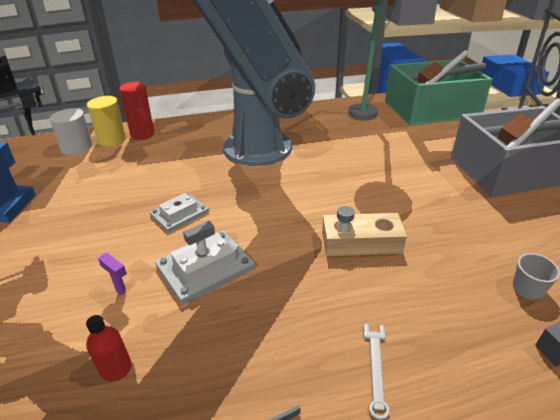

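The top view shows the jig with its T-handle at about (338,198), the rack's empty hole at (174,194) and the spare at (207,202). The purple look-alike and the smaller jig are separate. I'll measure from enlarged crops.

```bash
sed -i 's/np.array(c\["rotation"\])@/R.from_quat(c["rotation"]).as_matrix()@/; 1a from scipy.spatial.transform import Rotation as R' h.py
python3 - <<'E'
from h import *
c=load("t1.png");d=load("s1.png")
def crop(k,u,v,w,h,s): return cv2.resize(k["pixels"][v:v+h,u:u+w,::-1],(w*s,h*s),interpolation=cv2.INTER_CUBIC)
a=crop(c,285,155,100,90,4);b=crop(c,145,165,100,90,4)
e=crop(d,150,210,130,90,3);f=crop(d,315,195,100,70,4)
out=np.zeros((640,800,3),np.uint8); out[:360,:400]=a; out[:360,400:]=b; out[360:630,:390]=e; out[360:640,400:]=f
cv2.imwrite("pics/crop.png",out[:600])
print("handle top",atz(c,338,198,.112),"empty",atz(c,174,194,.05),"knob",atz(c,207,202,.09))
print("scene handle",atz(d,200,233,.100),"empty",atz(d,412,226,.05),"knob",atz(d,345,214,.09))
E
```

```text
handle top [ 0.4754 -0.2096  0.112 ] empty [0.4901 0.1867 0.05  ] knob [0.467 0.1   0.09 ]
scene handle [ 0.481  -0.2037  0.1   ] empty [0.5109 0.2465 0.05  ] knob [0.4821 0.0984 0.09  ]
```

View pics/crop.png

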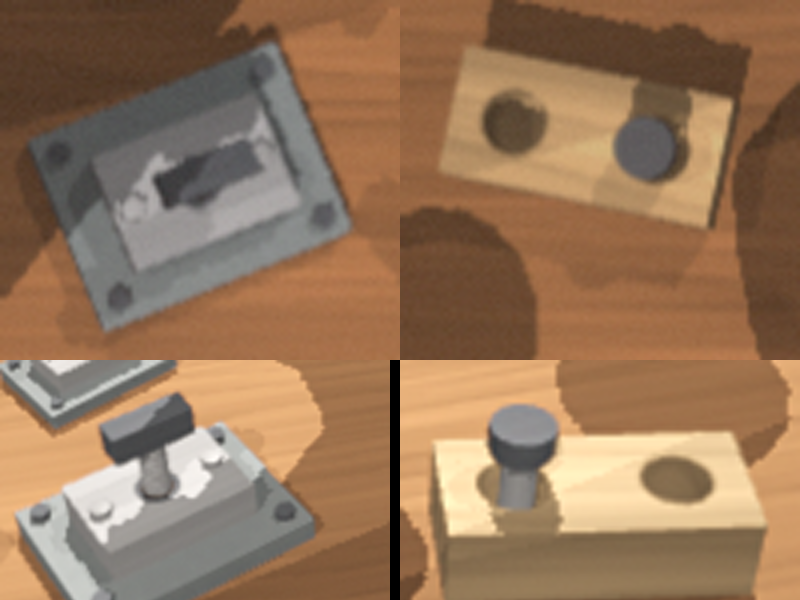

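```bash
python3 - <<'E'
from h import *
c=load("t1.png");d=load("s1.png")
P=lambda x,y:(285+x/4,155+y/4)
B=[atz(c,*P(*p),.02) for p in [(275,42),(352,232),(105,330),(30,143)]]
print("base",B,np.mean(B,0),np.linalg.norm(B[0]-B[3]),np.linalg.norm(B[0]-B[1]))
for i,j in((0,3),(1,2)): v=B[j]-B[i];print(np.degrees(np.arctan2(v[1],v[0])))
print("plate edge", [atz(c,*P(*p),.048) for p in [(255,92),(300,205),(140,270),(95,158)]])
H=[atz(c,*P(*p),.112) for p in [(158,185),(165,210),(265,165),(250,143)]]
print("handle",H,np.mean(H,0))
print("scene handle",atz(d,199.3,232.3,.1),"empty",atz(d,384.3,224.8,.05),atz(c,173.75,195.75,.05))
o=robot.get_obs(); print(R.from_quat(o["tool_rot"]).as_matrix().round(3))
E
```

```text
base [array([ 0.5666, -0.2618,  0.02  ]), array([ 0.4462, -0.3096,  0.02  ]), array([ 0.3845, -0.1534,  0.02  ]), array([ 0.5018, -0.1065,  0.02  ])] [ 0.474775 -0.207825  0.02    ] 0.16827694435067447 0.12954149914216678
112.64867522055485
111.55433722292975
plate edge [array([ 0.531 , -0.2447,  0.048 ]), array([ 0.461 , -0.2721,  0.048 ]), array([ 0.4208, -0.1729,  0.048 ]), array([ 0.4897, -0.1454,  0.048 ])]
handle [array([ 0.4676, -0.1778,  0.112 ]), array([ 0.453 , -0.1819,  0.112 ]), array([ 0.4796, -0.2409,  0.112 ]), array([ 0.4926, -0.2322,  0.112 ])] [ 0.4732 -0.2082  0.112 ]
scene handle [ 0.4786 -0.2049  0.1   ] empty [0.4922 0.1892 0.05  ] [0.4857 0.1873 0.05  ]
[[ 0.321 -0.947 -0.   ]
 [-0.947 -0.321  0.002]
 [-0.002 -0.    -1.   ]]
```

Emit:
carry_out --steps '[[[2.7,3.8,0],0.3,0],[[2.7,3.8,0],0.3,0],[[2.7,3.8,0],0.3,0],[[2.7,3.8,0],0.3,0],[[2.7,3.8,0],0.3,0],[[2.7,3.8,0],0.3,0],[[2.7,3.8,0],0.3,0],[[2.7,3.8,0],0.3,0],[[2.7,3.8,0],0.3,0],[[2.7,3.8,0],0.3,0]]' --squeeze 60

```text
time: 1.1
position: [0.4726, -0.2014, 0.2398]
tool_rot: [0.824, -0.566, -0.002, -0.0]
ft_force: [0.7, -1.7, 0.1]
grip_width: 0.0867
```

```bash
python3 - <<'E'
from h import *
c=shot("wrist","w1.png"); o=robot.get_obs()
print(o["time"],o["position"],R.from_quat(o["tool_rot"]).as_matrix().round(3)[:,0],c["eye"],c["rotation"],c["k1"])
E
```

```text
1.15 [ 0.47580449 -0.19505988  0.23991478] [ 0.363 -0.932 -0.007] [ 0.54849277 -0.17232494  0.37964374] [-0.12130687  0.08589229 -0.55930174  0.81552972] -0.06413332522076236
```

View pics/w1.png

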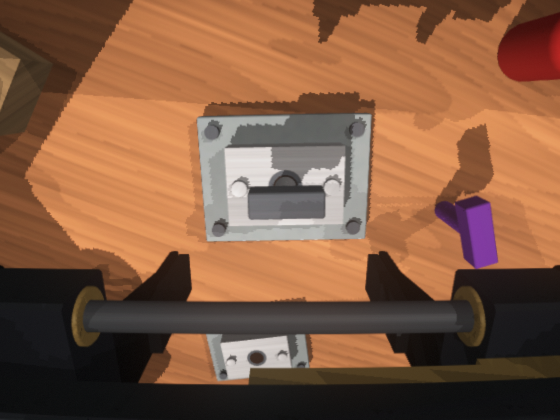

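```bash
python3 - <<'E'
from h import *
c=load("w1.png")
B=np.array([atz(c,*p,.02) for p in [(199,117),(371,114),(366,239),(208,241)]]);print("base",B.mean(0),np.linalg.norm(B[0]-B[1]),np.linalg.norm(B[1]-B[2]))
v=B[0]-B[1];print(np.degrees(np.arctan2(v[1],v[0]))); v=B[3]-B[2];print(np.degrees(np.arctan2(v[1],v[0])))
G=[atz(c,*p,.054) for p in [(239,187),(332,185)]];print("posts",G,np.mean(G,0),np.linalg.norm(G[0]-G[1]))
v=G[0]-G[1];print(np.degrees(np.arctan2(v[1],v[0])))
E=[atz(c,*p,.112) for p in [(250,219),(324,218)]];v=E[0]-E[1];n=np.linalg.norm(v);v/=n
print("edge",n,np.degrees(np.arctan2(v[1],v[0])),"centre",np.mean(E,0)+.011*np.array([v[1],-v[0],0]))
cv2.imwrite("pics/w1c.png",cv2.resize(c["pixels"][105:250,190:380,::-1],None,fx=4,fy=4,interpolation=cv2.INTER_CUBIC))
E
```

```text
base [ 0.4781   -0.206325  0.02    ] 0.16588384490359512 0.12893195879998098
112.09644839400147
111.9279458961622
posts [array([ 0.4636, -0.165 ,  0.054 ]), array([ 0.4962, -0.244 ,  0.054 ])] [ 0.4799 -0.2045  0.054 ] 0.08546203835621986
112.42389454918921
edge 0.05738022307380828 112.00537418289893 centre [ 0.47874864 -0.20517837  0.112     ]
```

View pics/w1c.png

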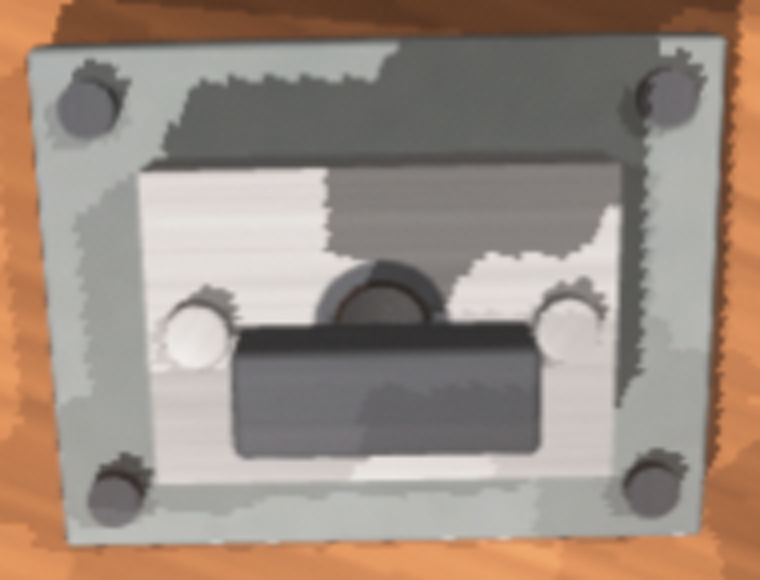

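Emit:
carry_out --steps '[[[0.2,-1.1,-2],0.8,0],[[0,0,-3],0,0],[[0,0,-3],0,0],[[0,0,-2],0,0],[[0,0,0],0,0]]'

```text
time: 1.65
position: [0.4802, -0.2019, 0.1372]
tool_rot: [0.833, -0.553, -0.001, -0.003]
ft_force: [-0.6, 0.7, -0.3]
grip_width: 0.0872
```

```bash
python3 - <<'E'
from h import *
o=robot.get_obs()
print(o["time"],o["position"],R.from_quat(o["tool_rot"]).as_euler('zyx',degrees=True),R.from_quat(o["tool_rot"]).as_matrix().round(3)[:,0],o["ft_force"])
E
```

```text
1.65 [ 0.4801593  -0.20187652  0.1372394 ] [ 6.71970683e+01  1.37146001e-01 -1.79657683e+02] [ 0.388 -0.922 -0.005] [-0.56610888  0.65071499 -0.29994879]
```

Emit:
carry_out --steps '[[[-0.2,-0.4,-1.0],-0.7,0],[[0,0,-1.4],0,0],[[0,0,-0.6],0,0],[[0,0,0],0,0],[[0,0,0],0,0]]'

```text
time: 2.15
position: [0.4792, -0.2087, 0.1081]
tool_rot: [0.829, -0.56, 0.002, -0.003]
ft_force: [-0.4, 0.3, -0.3]
grip_width: 0.0871
```

Emit:
carry_out --steps '[[[-0.1,0.2,-0.4],0,0],[[0,0,0],0,0],[[0,0,0],0,0.4],[[0,0,0],0,0.6],[[0,0,0],0,0.6],[[0,0,0],0,0.6],[[0,0,0],0,0.6],[[0,0,0],0,0.6]]' --squeeze 60

```text
time: 2.95
position: [0.4786, -0.2061, 0.1061]
tool_rot: [0.829, -0.56, 0.003, -0.003]
ft_force: [-0.0, 0.3, -0.1]
grip_width: 0.0595
```

Emit:
carry_out --steps '[[[0,0,0.05],6,0.6],[[0,0,0.05],6,0.6],[[0,0,0.05],6,0.6]]'

```text
time: 3.25
position: [0.4793, -0.2059, 0.1062]
tool_rot: [0.907, -0.421, 0.003, -0.005]
ft_force: [0.4, -0.3, -1.8]
grip_width: 0.0592
```

```bash
cat > st.py <<'E'
from h import *
o=robot.get_obs(); x=R.from_quat(o["tool_rot"]).as_matrix()[:,0]
print(round(o["time"],2),o["position"].round(4),"ang",np.degrees(np.arctan2(x[1],x[0])).round(2),"F",o["ft_force"].round(1),"M",o["moment"].round(2),o["grip_width"].round(4),o["q"][5].round(2))
E
python3 st.py
```

```text
Traceback (most recent call last):
  File "st.py", line 3, in <module>
    print(round(o["time"],2),o["position"].round(4),"ang",np.degrees(np.arctan2(x[1],x[0])).round(2),"F",o["ft_force"].round(1),"M",o["moment"].round(2),o["grip_width"].round(4),o["q"][5].round(2))
                                                                                                                                                         ^^^^^^^^^^^^^^^^^^^^^
AttributeError: 'float' object has no attribute 'round'
```

```bash
sed -i 's/o\["grip_width"\].round(4)/round(o["grip_width"],4)/' st.py; python3 st.py
```

```text
3.25 [ 0.4793 -0.2059  0.1062] ang -49.75 F [ 0.4 -0.3 -1.8] M [-0.03  0.11 -0.31] 0.0592 0.23
```

Emit:
carry_out --steps '[[[0,0,0.1],7,0.6],[[0,0,0.1],-7,0.6],[[0,0,0.1],-7,0.6],[[0,0,0.1],-7,0.6]]'

```text
time: 3.65
position: [0.4773, -0.2067, 0.1065]
tool_rot: [0.849, -0.528, 0.001, -0.003]
ft_force: [0.3, -1.3, -6.7]
grip_width: 0.0594
```

```bash
python3 st.py
```

```text
3.65 [ 0.4773 -0.2067  0.1065] ang -63.7 F [ 0.3 -1.3 -6.7] M [-0.32 -0.07  0.33] 0.0594 0.48
```

Emit:
carry_out --steps '[[[0,0,0.15],-8,0.6],[[0,0,0.15],-8,0.6],[[0,0,0.15],-8,0.6],[[0,0,0.15],-8,0.6],[[0,0,0.15],-8,0.6],[[0,0,0.15],8,0.6],[[0,0,0.15],8,0.6],[[0,0,0.15],8,0.6],[[0,0,0.15],8,0.6],[[0,0,0.15],8,0.6]]'

```text
time: 4.65
position: [0.478, -0.2063, 0.1086]
tool_rot: [0.847, -0.532, -0.001, -0.004]
ft_force: [1.6, 0.2, -7.6]
grip_width: 0.0593
```

```bash
python3 st.py
```

```text
4.65 [ 0.478  -0.2063  0.1086] ang -64.27 F [ 1.6  0.2 -7.6] M [ 0.07 -0.38 -0.28] 0.0593 0.49
```

Emit:
carry_out --steps '[[[0,0,0.18],8.5,0.6],[[0,0,0.18],8.5,0.6],[[0,0,0.18],8.5,0.6],[[0,0,0.18],8.5,0.6],[[0,0,0.18],8.5,0.6],[[0,0,0.18],8.5,0.6],[[0,0,0.18],8.5,0.6],[[0,0,0.18],8.5,0.6],[[0,0,0.18],8.5,0.6],[[0,0,0.18],8.5,0.6]]'

```text
time: 5.65
position: [0.4776, -0.2043, 0.1116]
tool_rot: [0.982, 0.188, -0.007, -0.006]
ft_force: [1.5, -0.2, -10.0]
grip_width: 0.0596
```

Emit:
carry_out --steps '[[[0,0,0.18],-8.5,0.6],[[0,0,0.18],-8.5,0.6],[[0,0,0.18],-8.5,0.6],[[0,0,0.18],-8.5,0.6],[[0,0,0.18],-8.5,0.6],[[0,0,0.18],-8.5,0.6],[[0,0,0.18],-8.5,0.6],[[0,0,0.18],-8.5,0.6],[[0,0,0.18],-8.5,0.6],[[0,0,0.18],-8.5,0.6]]'

```text
time: 6.65
position: [0.4781, -0.2066, 0.1152]
tool_rot: [0.847, -0.531, -0.002, -0.008]
ft_force: [1.8, -1.1, -10.3]
grip_width: 0.0598
```

```bash
python3 st.py; python3 -c "
from h import *
c=shot('scene','s2.png'); cv2.imwrite('pics/s2c.png',cv2.resize(c['pixels'][190:310,130:290,::-1],None,fx=4,fy=4))"
```

```text
6.65 [ 0.4781 -0.2066  0.1152] ang -64.17 F [  1.8  -1.1 -10.3] M [-0.15 -0.32  0.17] 0.0598 0.47
```

View pics/s2c.png

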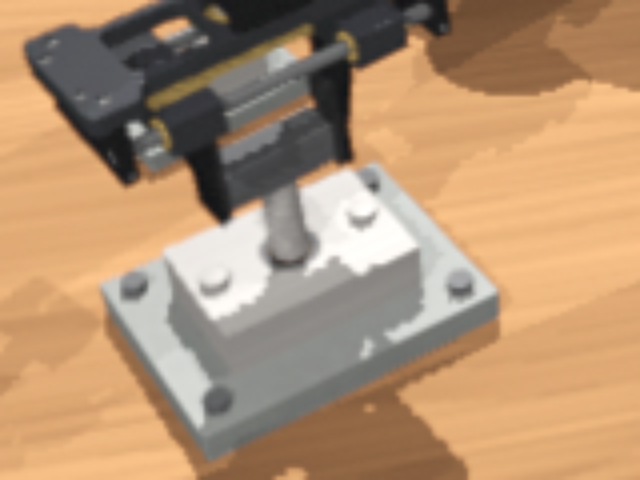

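Emit:
carry_out --steps '[[[0,0,0.2],-8.5,0.6],[[0,0,0.2],-8.5,0.6],[[0,0,0.2],-8.5,0.6],[[0,0,0.2],-8.5,0.6],[[0,0,0.2],-8.5,0.6],[[0,0,0.2],8.5,0.6],[[0,0,0.2],8.5,0.6],[[0,0,0.2],8.5,0.6],[[0,0,0.2],8.5,0.6],[[0,0,0.2],8.5,0.6]]'

```text
time: 7.7
position: [0.4788, -0.2073, 0.1226]
tool_rot: [0.85, -0.527, -0.003, -0.008]
ft_force: [0.8, 0.9, -2.3]
grip_width: 0.0594
```

Emit:
carry_out --steps '[[[0,0,0.2],8.5,0.6],[[0,0,0.2],8.5,0.6],[[0,0,0.2],8.5,0.6],[[0,0,0.2],8.5,0.6],[[0,0,0.2],8.5,0.6],[[0,0,0.2],8.5,0.6],[[0,0,0.2],8.5,0.6],[[0,0,0.2],8.5,0.6],[[0,0,0.2],8.5,0.6],[[0,0,0.2],8.5,0.6]]'

```text
time: 8.7
position: [0.4775, -0.2086, 0.1406]
tool_rot: [0.981, 0.194, -0.009, -0.002]
ft_force: [0.3, -0.5, -3.0]
grip_width: 0.0597
```

Emit:
carry_out --steps '[[[0,0,0.2],-8.5,0.6],[[0,0,0.2],-8.5,0.6],[[0,0,0.2],-8.5,0.6],[[0,0,0.2],-8.5,0.6],[[0,0,0.2],-8.5,0.6],[[0,0,0.2],-8.5,0.6],[[0,0,0.2],-8.5,0.6],[[0,0,0.2],-8.5,0.6],[[0,0,0.2],-8.5,0.6],[[0,0,0.2],-8.5,0.6]]'

```text
time: 9.7
position: [0.4754, -0.2096, 0.1587]
tool_rot: [0.851, -0.525, -0.007, -0.008]
ft_force: [0.3, 0.2, -2.3]
grip_width: 0.0591
```

```bash
python3 st.py
```

```text
9.7 [ 0.4754 -0.2096  0.1587] ang -63.36 F [ 0.3  0.2 -2.3] M [-0.07 -0.01 -0.  ] 0.0591 0.46
```

Emit:
carry_out --steps '[[[0,0,1.5],5,0.6],[[0,0,1.5],5,0.6],[[0,0,1.2],5,0.6],[[0.2,4,0],5,0.6],[[0.2,4,0],5,0.6],[[0.2,4,0],5,0.6],[[0.2,4,0],5,0.6],[[0.2,4,0],5,0.6],[[0.2,4,0],5,0.6],[[0.2,4,0],5,0.6]]'

```text
time: 10.7
position: [0.4894, 0.0712, 0.2008]
tool_rot: [0.996, -0.092, -0.007, -0.001]
ft_force: [0.9, -0.4, -2.1]
grip_width: 0.0595
```

```bash
python3 st.py
```

```text
10.7 [0.4894 0.0712 0.2008] ang -10.59 F [ 0.9 -0.4 -2.1] M [-0.08 -0.19  0.05] 0.0595 0.1
```

Emit:
carry_out --steps '[[[0,4,0],-2,0.6],[[0,4,0],0,0.6],[[0,3,0],0,0.6],[[0,0,0],0,0.6],[[0,0,0],0,0.6]]'

```text
time: 11.2
position: [0.4878, 0.19, 0.1997]
tool_rot: [0.995, -0.099, -0.007, -0.001]
ft_force: [-0.1, 0.8, -3.1]
grip_width: 0.0596
```

```bash
python3 st.py; python3 -c "
from h import *
c=shot('scene','s3.png'); d=shot('wrist','w3.png')
a=cv2.resize(c['pixels'][130:280,300:440,::-1],None,fx=4,fy=4,interpolation=cv2.INTER_CUBIC)[:, :400]
a=cv2.resize(c['pixels'][120:270,300:440,::-1],(373,400)); b=cv2.resize(d['pixels'][:,:,::-1],(427,320)); o=np.zeros((400,800,3),np.uint8); o[:,:373]=a;o[:320,373:]=b
cv2.imwrite('pics/v3.png',o)"
```

```text
11.2 [0.4878 0.19   0.1997] ang -11.36 F [-0.1  0.8 -3.1] M [-0.03 -0.08 -0.02] 0.0596 0.35
```

View pics/v3.png

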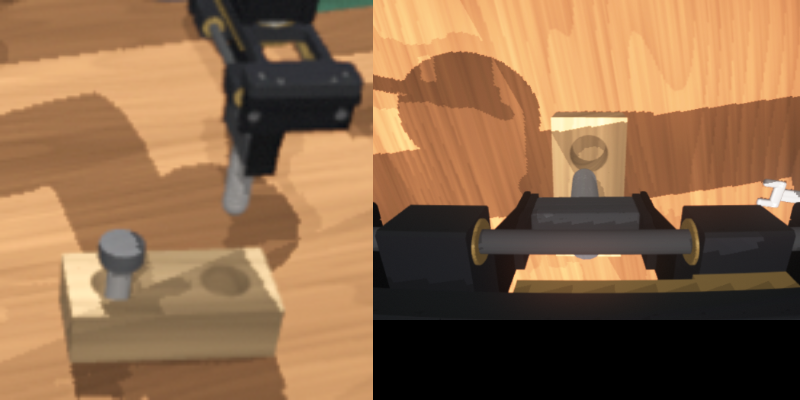

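```bash
python3 -c "
from h import *
c=load('s3.png');d=load('w3.png')
print('hole',atz(d,283.3,199.5,.05),atz(c,300+225*.3753,120+280*.375,.05),'foot bottom',atz(c,388.6,199,.118),'knob',atz(c,300+122*.3753,120+245*.375,.09))"
```

```text
hole [0.4907 0.1927 0.05  ] [0.4929 0.1893 0.05  ] foot bottom [0.4895 0.19   0.118 ] knob [0.4757 0.1025 0.09  ]
```

Emit:
carry_out --steps '[[[0.3,0.1,-1.5],-1,0.6],[[0,0,-2],0,0.6],[[0,0,-2],0,0.6],[[0,0,-1.5],0,0.6],[[0,0,-1],0,0.6],[[0,0,0],0,0.6]]'

```text
time: 11.9
position: [0.4937, 0.1823, 0.1182]
tool_rot: [0.994, -0.113, -0.005, -0.0]
ft_force: [-0.8, 0.0, -2.4]
grip_width: 0.0598
```

```bash
python3 st.py
```

```text
11.9 [0.4937 0.1823 0.1182] ang -12.97 F [-0.8  0.  -2.4] M [ 0.   -0.02 -0.03] 0.0598 0.36
```

Emit:
carry_out --steps '[[[-0.2,0.8,0],0,0.6],[[0,0,-0.8],0,0.6],[[0,0,-0.8],0,0.6],[[0,0,-0.5],0,0.6],[[0,0,0],0,0.6]]'

```text
time: 12.4
position: [0.4935, 0.1904, 0.0976]
tool_rot: [0.994, -0.113, -0.003, -0.001]
ft_force: [0.1, 0.4, -2.5]
grip_width: 0.0596
```

```bash
python3 st.py
```

```text
12.4 [0.4935 0.1904 0.0976] ang -13.02 F [ 0.1  0.4 -2.5] M [-0.07 -0.11  0.  ] 0.0596 0.38
```

Emit:
carry_out --steps '[[[-0.1,0,-0.4],0,0.6],[[0,0,-0.2],0,0.6],[[0,0,-0.1],0,0.6],[[0,0,0],0,0.6]]'

```text
time: 12.8
position: [0.4926, 0.1905, 0.0901]
tool_rot: [0.994, -0.113, -0.003, -0.001]
ft_force: [0.3, -0.4, -3.3]
grip_width: 0.0596
```

```bash
python3 st.py
```

```text
12.8 [0.4926 0.1905 0.0901] ang -12.99 F [ 0.3 -0.4 -3.3] M [-0.   -0.13 -0.02] 0.0596 0.38
```

Emit:
carry_out --steps '[[[0,0,-0.1],0,0.6],[[0,0,0],0,0.6],[[0,0,0],0,0.25],[[0,0,0],0,0.1],[[0,0,0],0,0],[[0,0,0],0,0],[[0,0,0],0,0],[[0,0,0],0,0]]' --squeeze 10

```text
time: 13.6
position: [0.4945, 0.1908, 0.091]
tool_rot: [0.994, -0.113, -0.0, -0.002]
ft_force: [0.4, -0.7, -0.7]
grip_width: 0.0864
```

```bash
python3 st.py; python3 -c "
from h import *
c=shot('scene','s4.png'); d=shot('wrist','w4.png')
a=cv2.resize(c['pixels'][120:270,300:440,::-1],(373,400)); b=cv2.resize(d['pixels'][:,:,::-1],(427,320)); o=np.zeros((400,800,3),np.uint8); o[:,:373]=a;o[:320,373:]=b
cv2.imwrite('pics/v4.png',o)"
```

```text
13.6 [0.4945 0.1908 0.091 ] ang -12.99 F [ 0.4 -0.7 -0.7] M [-0.04 -0.08 -0.  ] 0.0864 0.38
```

View pics/v4.png

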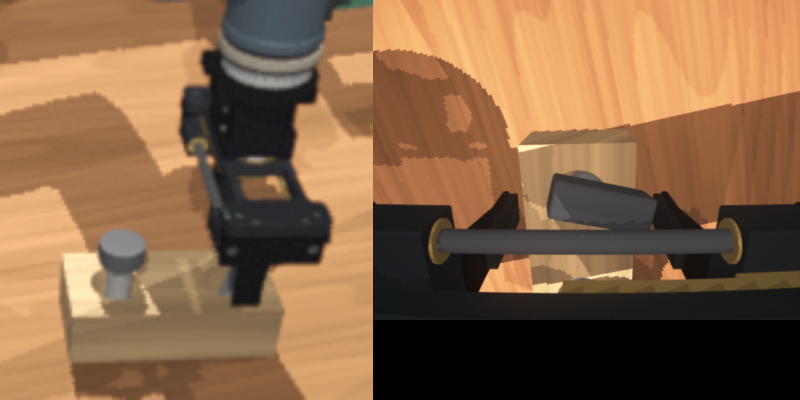

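The pin is released and leaning a little, with its handle's right end (about (657,205) in the view) close to the right finger. I'll centre the jaws before lifting away.

Emit:
carry_out --steps '[[[0.5,-0.1,0],0,0],[[0,0,0],0,0],[[0,0,0.8],0,0],[[0,0,1],0,0],[[0,0,1],0,0],[[0,0,2],0,0],[[0,0,3],0,0],[[0,0,4],0,0],[[0,0,3],0,0],[[0,0,0],0,0]]'

```text
time: 14.7
position: [0.4987, 0.1896, 0.2497]
tool_rot: [0.994, -0.113, 0.001, -0.002]
ft_force: [-0.0, 0.0, -0.3]
grip_width: 0.087
```

```bash
python3 st.py; python3 -c "
from h import *
c=shot('scene','s5.png'); d=shot('wrist','w5.png')
a=cv2.resize(c['pixels'][150:310,140:440,::-1],(750,400),interpolation=cv2.INTER_CUBIC); 
cv2.imwrite('pics/v5.png',a)"
```

```text
14.7 [0.4987 0.1896 0.2497] ang -13.0 F [-0.   0.  -0.3] M [-0.02 -0.1  -0.03] 0.087 0.38
```

View pics/v5.png

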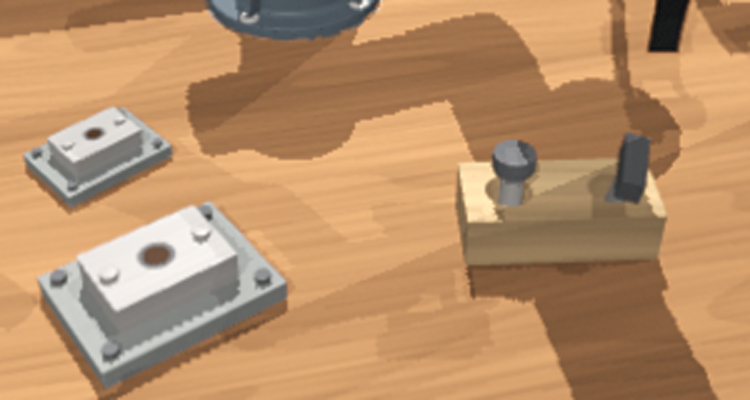

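```bash
python3 -c "
from h import *
c=load('s5.png');d=load('w5.png')
print('handle',atz(c,392.4,217.2,.083),'knob',atz(c,140+514*.4,150+160*.4,.09))
cv2.imwrite('pics/v6.png',cv2.resize(d['pixels'][100:300,180:420,::-1],None,fx=3,fy=3,interpolation=cv2.INTER_CUBIC))"
```

```text
handle [0.5087 0.1954 0.083 ] knob [0.4824 0.0996 0.09  ]
```

View pics/v6.png

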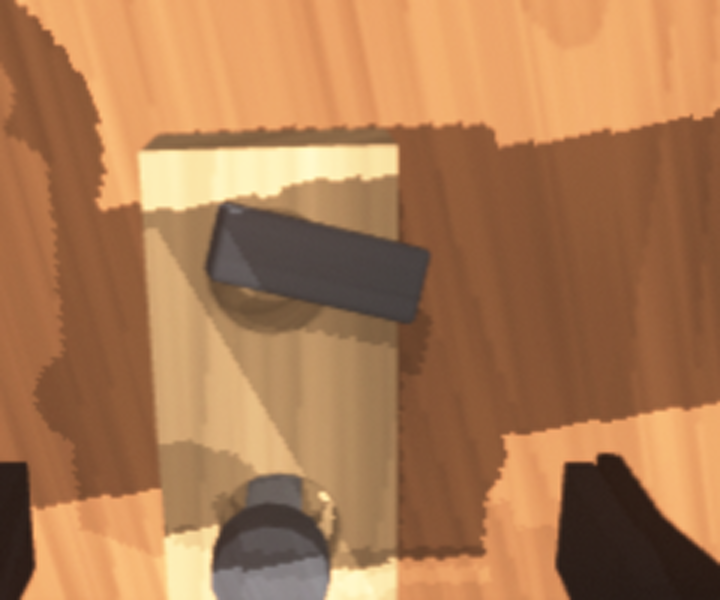

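```bash
python3 -c "
from h import *
print(atz(load('w5.png'),286,187.5,.09)); print(robot.hand_in())"
```

```text
[0.5066 0.1996 0.09  ]
the job is handed in; nothing more can be done
None
```

I worked the seized pin free by twisting it back and forth with a pull of about 7–10 N, then stood it foot down in the rack's empty hole, released it and handed the job in. The run took about 15 s of robot time, and `hand_in()` reports no verdict.

- **Twist and draw:** The first twist turned the pin about 18–25 degrees while it was still deep in the bore, and the next sweep brought it back past the start angle. It came free soon after, with the wrist force falling to the pin's own weight. A picture during the twisting and one at the end both showed the plate flat on its base.
- **Pin in the rack:** The pin leans against the hole wall. I put the handle centre about 16–18 mm off the hole's axis (limit 35 mm). I did not measure the lean or the height directly. The hole's size allows at most about 0.4 rad of lean (limit 0.6 rad), which puts the handle about 80 mm above the bench.
- **Spare pin:** It was not touched. My single-camera readings of its knob before and after differ by only a few millimetres.
- **Measurements that disagreed:** The overhead camera read about 4 mm low in x compared with the scene and wrist cameras, so I went by those two.
- **Drift on insertion:** The arm drifted 8 mm in y while lowering the pin, and I corrected that before seating it.

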